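# Refit and lock the gear of the stall's stone polisher

## Robot

A 7-joint arm with a two-finger parallel gripper is mounted at the origin on the work surface. World frame = base frame: x ahead of the robot, y to its left, z up, the work surface at z = 0. Lengths are in mm, angles in rad, forces in N, time in s.
With the tool pointing down it reaches from about 425 to 925 mm from the base axis. Payload 6.8 kg.
Tool frame: the origin (TCP) lies midway between the tips of the shut fingers; the grasp point (between the pads) lies 19 mm behind it (ctrl.hold_point_z is the distance from the TCP to the grasp point, in mm); x points along the fingers, y is the direction in which the jaws open and shut, and the axes are right-handed (so a half turn about x gives the same grasp; the last joint's range is limited). The gripper opens to 85 mm and grips with 20 to 120 N. Pads are 22 mm wide; open, the fingers measure 114 mm over their backs; the gripper's body (76 mm by 85 mm) begins 54 mm behind the grasp point. The pads swing forward as they close: fully open they stand 13 mm farther back than shut.
Start: joints at [-1.385, 0.477, 0.022, 1.555, -0.011, 1.109, -0.083], TCP at [195.47, 646.095, 231.308] pointing down, gripper open.
Joint ranges: [-2.96, 2.96], [-0.34, 2.1], [-1.41, 1.46], [0.24, 2.44], [-1.37, 4.51], [0.17, 1.92], [-2.96, 2.96]. Speed limits (rad/s): [2.39, 2.39, 3.14, 3.14, 3.14, 3.14, 3.14].

## Interface

Orientations are given as [roll, pitch, yaw] about the fixed x, y, z axes, in that order (R = Rz(yaw) Ry(pitch) Rx(roll)).
In Python, from rig import monitor, eyes, ctrl gives the robot as it stands.
- The arm moves only by the tool move_arm, never from a script. Its arguments are lists of equal length, an entry for each row: "slide": the shift along the tool's x, y, z as a fraction of full scale, a list of three; "turn": the turn, a rotation vector about the tool's x, y, z as a fraction of full scale, a list of three. In form: {"slide": [[dx, dy, dz], ...], "turn": [[rx, ry, rz], ...]}. A call has 1 to 12 rows; each row is the pose to reach, as a shift and turn from the pose commanded when the call began, along the tool's axes at that moment; what a row does not reach only later rows make up. Full scale, the value 1, is 0.2 m for a shift and 90 degrees for a turn. A row lasts 1/8 s, in which the tool goes at most 62.5 mm and 10.7 degrees, less where a joint would pass 70% of its speed; a pose out of reach is approached as far as the arm can. A call with a number of a shift or a turn outside -1 to 1 is refused whole. A call with a gripper value outside its range is refused whole. "fingers" is the closure, from -1 (fully open) to 1 (shut), set as the call begins (left out, the last holds). The fingers move at their own pace and stop on an object; "newtons" is the grip in N (left out, the last holds). Time passes only in rows, so rows that repeat a pose let the fingers close. It gives the time, the measured TCP pose, the force and the opening at its end, in the units of the state.
- monitor.get_state(): the state, without advancing time (a new reading comes with each control period).
- eyes.capture(name): name is "scene" or "top" or "wrist"; returns a dict with "pixels" (480x640x3 uint8, blue, green, red), "z_map" (480x640 float32, mm along the optical axis (not along the pixel's ray), 0 where there is no reading), "vfov" (degrees; the focal length in pixels is half the picture's height over the tangent of half this angle, whatever the lens; pixels are square), "cx", "cy" (the principal point, pixels), "distortion" ([k1, k2, p1, p2, k3] as OpenCV has them; the pictures are not rectified), "T" (4x4, takes a point from camera to world coordinates). Camera axes: x right, y down, z forward; pixel columns grow to the right and rows downward; lengths in mm; the calibration is good to about 2 mm. A picture is of the moment at which its call begins.
- ctrl.sign_off(): hands the job in, once; it reports no verdict.
The state is a dict: "t": time; "joints": joint angles; "dq": joint speeds; "joint_efforts": joint torques, N m; "position": TCP position; "ee_rot": TCP orientation; "contact_force": force on the tool from outside, world axes, zero at the start; "torque": the same for the moment, N m; "grip_width": opening from 0.0 (shut) to 1.0 (fully open).
Only numpy, scipy, OpenCV 4.12 (cv2) and the standard library are available. Lean on these libraries where they do the work, as an engineer would, in place of code of your own. Each camera call takes 0.05 s, during which the arm holds its last target.

## Task

Put the loose orange gear on the sloping stub axle of the stone-polishing machine, gently rocking it about its axis until its teeth drop into mesh with the brass drive gear and it sits fully home; do not ram it. Then press the red pad of the sprung keeper lever down until it clicks and stays down by itself, with its hook over the gear's rim, and let go. Leave the bowl and the jar where they stand.

Things in the scene. Friction and masses are not known exactly. Their poses are not given: they have to be found in the camera images.
- gear: Loose orange gear lying grip up, about 0.35 kg. Origin: centre of underside; z: its axis, up. 16 teeth (22.5 deg pitch, one on +x), 106 mm over tips, 82 mm at roots, disc 16 mm thick. Hub 40 mm wide up to 33 mm; on it a black bar grip 50 mm long along x, 14 mm thick along y, 33 to 70 mm above the underside. Blind bore from below, 20 mm wide, 30 mm deep.
- polisher: Grey stone-polishing machine, fixed, 190 mm wide, 260 mm deep, blue drum at its back. Origin: on the table under the axle's foot; its front (-x) faces the robot. Its aluminium gear deck (145 by 235 mm) slopes down 28 deg towards the front; its surface is 95 mm above the table at the axle.
- axle_seat (a point): Centre of the gear's seat, a flat shoulder 56 mm across, 6 mm above the deck. z: along the axle, square to the deck, 28 deg from vertical, leaning to the machine's front; y: machine's left, to the keeper; x: up the slope. Steel axle 17 mm wide, straight to 21 mm above this, then a cone (8 mm at its top) to 28 mm. A gear fully home has its origin here and its z along this z.
- drive_axis (a point): Axis of the brass drive gear at its upper face, 18 mm above axle_seat along z and 78.5 mm from the axle towards -y; axes as axle_seat. 10 teeth, 70 mm over tips, 46 mm at roots, 20 mm thick; a 20 mm wide hub stands 6 mm above the face.
- drive_gear (a joint): Angle of the drive gear about z, rad; held by the motor brake, differs each time. At 0 one tooth (pitch 36 deg) lies along +x of drive_axis and a gap faces the axle. In mesh, the loose gear's angle about axle_seat z (from axle_seat x to gear x) is -10/16 of this, plus any multiple of 22.5 deg; play about 1.5 deg either way.
- keeper (a joint): Angle of the sprung keeper lever, rad: 0 raised (spring holds it up), 0.785 fully down. Pressing takes about 6 N at the pad (up to 12 N if brisk); past about 0.65 a detent pulls it down and holds it. It hinges about axle_seat x at keeper_hinge. Raised, its hook is clear of the gear's path; pressed, the hook lies over the rim, so the gear must go on first.
- keeper_hinge (a point): The keeper's hinge, 68 mm from the axle towards +y, 54 mm above axle_seat along z; axes as axle_seat. Two bracket plates hold it, 44 mm wide along x over both, up to 8 mm above the hinge.
- keeper_pad (a point): Centre of the upper face of the keeper's red pad (36 by 34 mm), 75 mm out from the hinge. Raised, the pad slopes up outwards by 30 deg to the deck; pressed, down outwards by 15 deg. It moves about 56 mm square to the deck (axle_seat -z), shifting about 14 mm outwards (+y) on the way; a closed gripper pressing it square to the deck touches its outer edge first and latches it after about 46 to 50 mm below the raised centre.
- stone_bowl: White bowl of polished stones, 92 mm across, 45 mm high; a bystander. Origin: centre of its underside.
- paste_jar: White jar with a yellow cap, 66 mm across, 75 mm high; a bystander. Origin: centre of its underside.

How it is judged (in metres and radians):
On the way, in this order (a step that is already met when the one before it is completed fails the run):
1. the gear is fully home on the axle, in mesh with the drive gear, while the keeper is still up (z of gear in the frame of axle_seat between -0.003 and 0.003 m and x of gear in the frame of axle_seat between -0.004 and 0.004 m and y of gear in the frame of axle_seat between -0.004 and 0.004 m and angle between the z axis of gear and the z axis of axle_seat, either way round below 0.09 rad and value of joint keeper below 0.3 rad), for 0.2 s.
2. the keeper lever is pressed down into its detent (value of joint keeper above 0.74 rad), for 0.2 s.
At the end, for the whole second after the job is handed in: The gear rests on the axle within 3 mm of its seat along the axle and 4 mm across it, its axis within 5 degrees of the axle (so its teeth are in mesh), and the keeper stays latched down by itself (joint above 0.74 rad), all at rest (z of gear in the frame of axle_seat between -0.003 and 0.003 m and x of gear in the frame of axle_seat between -0.004 and 0.004 m and y of gear in the frame of axle_seat between -0.004 and 0.004 m and angle between the z axis of gear and the z axis of axle_seat, either way round below 0.09 rad and value of joint keeper above 0.74 rad and linear speed of gear below 0.02 m/s); the robot touches nothing.
It fails at once if the gear is rammed: more than 100 N between it and the machine (contact force between gear and polisher above 100 N).
It fails at once if the bowl of stones is moved more than 30 mm (distance of stone_bowl from where it was at the start of the episode above 0.03 m).
It fails at once if the jar is moved more than 30 mm (distance of paste_jar from where it was at the start of the episode above 0.03 m).
It also fails if it takes over 48 s, if anything falls off the work surface, if the arm or the gripper's body presses on something with over 40 N, if the wrist force passes 120 N, or if a joint passes its speed limit or range.

## Working session

There is one attempt and no reset: what is moved stays moved. The work goes in short steps, Python scripts to look and compute and a tool call to move; the robot and the scene stay as the last step left them, time stands still between calls to the robot, and variables do not carry over. Pictures are saved under pics/ and viewed, and the job is handed in when it is done.

Besides the shell and the picture viewer there is one more tool, called after "Call:" as a command line: name --argument value ..., lists and objects as JSON in quotes. move_arm: Moves the arm, as the interface text tells. Its arguments: {"type":"object","properties":{"slide":{"type":"array"},"turn":{"type":"array"},"fingers":{"type":"number"},"newtons":{"type":"number"}},"required":["slide","turn"]}

```bash
ls; mkdir -p pics
python3 - <<'E'
from rig import monitor, eyes, ctrl
import cv2,numpy as np,pickle
print(monitor.get_state(), ctrl.hold_point_z)
d={}
for n in ["scene","top","wrist"]:
    c=eyes.capture(n); d[n]=c
    cv2.imwrite(f"pics/{n}0.png",c["pixels"])
    print(n,c["vfov"],c["cx"],c["cy"],c["distortion"],np.round(c["T"],3).tolist())
pickle.dump(d,open("d0.pkl","wb"))
print(monitor.get_state()["t"])
E
```

```text
pics
{'t': 0.0, 'joints': array([-1.38507733,  0.47781379,  0.02236089,  1.55644463, -0.01149407,
        1.10929946, -0.08307892]), 'dq': array([-0.00040632,  0.00082301,  0.00090529, -0.00013723,  0.00033032,
        0.00157391, -0.00250675]), 'joint_efforts': array([-5.07923196e-04, -5.96461165e+01,  1.60768982e+00, -2.81174773e+01,
        1.24348266e-02,  9.54397634e-03, -6.79383930e-06]), 'position': array([195.34425677, 645.50031928, 230.31983241]), 'ee_rot': array([-1.48795966,  1.56895959, -1.78175205]), 'contact_force': array([-0.03059149,  0.4136082 ,  0.48482246]), 'torque': array([ 0.01778877,  0.05852757, -0.04044879]), 'grip_width': 0.9976915946834133} 18.700000000000003
scene 56.94239144191607 324.7458146086798 234.60435064621205 [-0.08304239  0.          0.          0.          0.        ] [[-0.77, 0.412, -0.488, 963.768], [0.639, 0.487, -0.596, 487.713], [-0.008, -0.77, -0.638, 702.006], [0.0, 0.0, 0.0, 1.0]]
top 51.456355793089244 321.22495963052853 238.13442280169878 [-0.10414005  0.          0.          0.          0.        ] [[-0.013, -0.986, 0.167, 367.591], [-1.0, 0.016, 0.017, -50.11], [-0.019, -0.167, -0.986, 1168.823], [0.0, 0.0, 0.0, 1.0]]
wrist 66.14321474029764 321.0857986794655 242.76820057919247 [0.01427706 0.         0.         0.         0.        ] [[0.289, 0.921, 0.263, 128.416], [0.957, -0.278, -0.08, 665.565], [-0.001, 0.275, -0.962, 373.018], [0.0, 0.0, 0.0, 1.0]]
0.15
```

View images.

View pics/scene0.png

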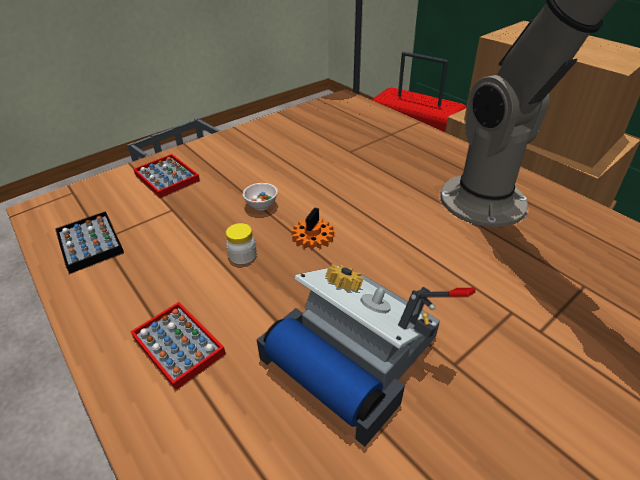

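View pics/top0.png

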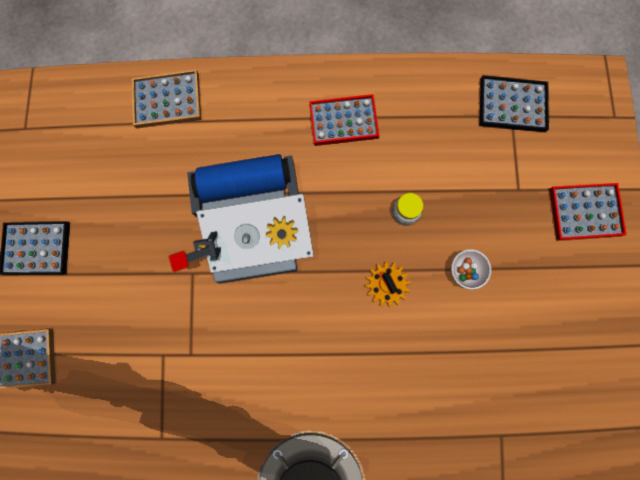

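View pics/wrist0.png

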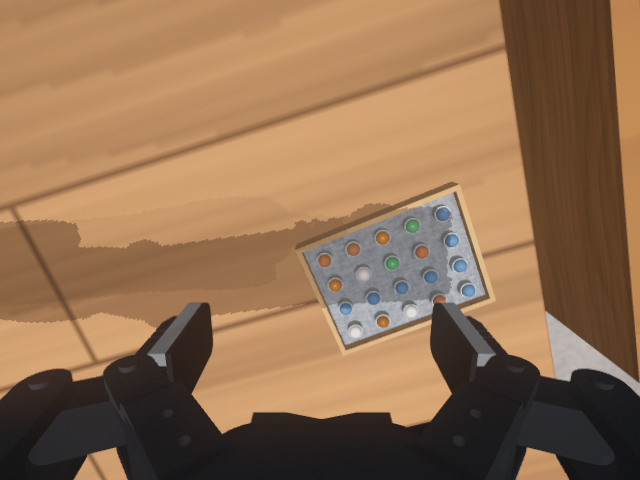

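```bash
cat > h.py <<'E'
import numpy as np,cv2
from scipy.spatial.transform import Rotation as R
def K(c):
    f=240/np.tan(np.radians(c["vfov"]/2)); return np.array([[f,0,c["cx"]],[0,f,c["cy"]],[0,0,1]])
def rays(c,uv):
    uv=np.asarray(uv,float).reshape(-1,1,2)
    n=cv2.undistortPoints(uv,K(c),np.array(c["distortion"],float)).reshape(-1,2)
    return np.c_[n,np.ones(len(n))]
def pts(c,uv):
    uv=np.asarray(uv); z=c["z_map"][uv[:,1].astype(int),uv[:,0].astype(int)]
    T=np.asarray(c["T"]); return (rays(c,uv)*z[:,None])@T[:3,:3].T+T[:3,3]
def onplane(c,uv,p,n):
    T=np.asarray(c["T"]); d=rays(c,uv)@T[:3,:3].T; o=T[:3,3]
    return o+d*(((np.asarray(p)-o)@n)/(d@n))[:,None]
def proj(c,P):
    T=np.asarray(c["T"]); q=(np.asarray(P).reshape(-1,3)-T[:3,3])@T[:3,:3]
    return cv2.projectPoints(q,np.zeros(3),np.zeros(3),K(c),np.array(c["distortion"],float))[0].reshape(-1,2)
def mask(c,lo,hi):
    return cv2.inRange(cv2.cvtColor(c["pixels"],cv2.COLOR_BGR2HSV),np.array(lo),np.array(hi))
def uvs(m):
    y,x=np.nonzero(m); return np.c_[x,y]
E
python3 - <<'E'
import pickle
from h import *
d=pickle.load(open("d0.pkl","rb"))
for n in ["top","scene"]:
    c=d[n]; hsv=cv2.cvtColor(c["pixels"],cv2.COLOR_BGR2HSV)
    pp=dict(top=[(387,300),(281,243),(281,222),(391,283),(225,258),(300,220),(247,237),(179,261)],scene=[(300,235),(345,285),(312,215),(320,300),(400,322),(455,293)])[n]
    P=pts(c,np.array(pp))
    for a,b in zip(pp,P): print(n,a,hsv[a[1],a[0]],b.round(1))
E
```

```text
top (387, 300) [ 17 232 158] [ 416.1 -180.1   15.4]
top (281, 243) [ 23 180 201] [537.8  55.  108.8]
top (281, 222) [ 21 208 156] [583.2  54.7 113.3]
top (391, 283) [105  34  30] [ 451.  -183.9   69.7]
top (225, 258) [ 95  16 205] [511.4 183.8  74.6]
top (300, 220) [120   5 208] [589.3  14.1 102. ]
top (247, 237) [100  14 111] [549.9 126.9 121.9]
top (179, 261) [  0 255 190] [491.7 253.4 187.5]
scene (300, 235) [ 0 71 25] [ 488.  -188.    17.9]
scene (345, 285) [ 20 178 132] [576.2  71.7 110.2]
scene (312, 215) [105  27  19] [ 458.6 -176.1   71. ]
scene (320, 300) [101  29  70] [631.5  66.5 104.4]
scene (400, 322) [105  32  48] [563.2 197.3 111. ]
scene (455, 293) [  0 227 157] [508.6 252.9 190.3]
```

Run:
```python
import pickle
from h import *
d=pickle.load(open("d0.pkl","rb"))
c=d["top"]; cv2.imwrite("pics/t1.png",cv2.resize(c["pixels"][130:310,160:440],None,fx=2.8,fy=2.8,interpolation=cv2.INTER_CUBIC))
c=d["scene"]; cv2.imwrite("pics/s1.png",cv2.resize(c["pixels"][190:390,230:490],None,fx=3,fy=3,interpolation=cv2.INTER_CUBIC))
```

```text
(no output)
```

View pics/t1.png

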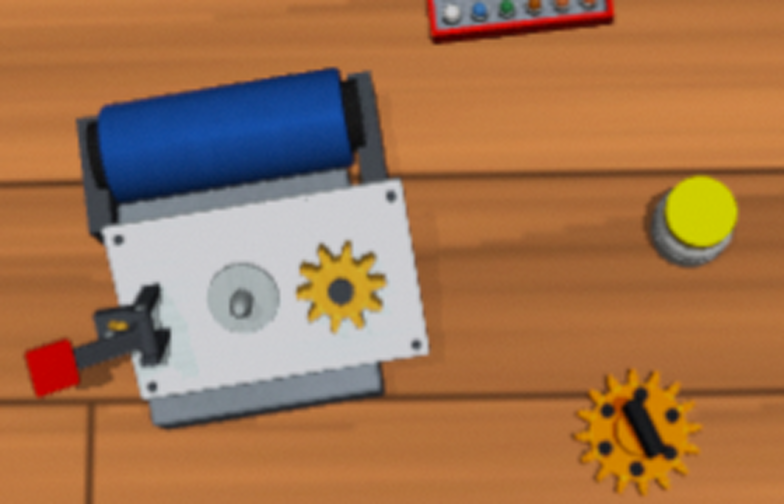

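View pics/s1.png

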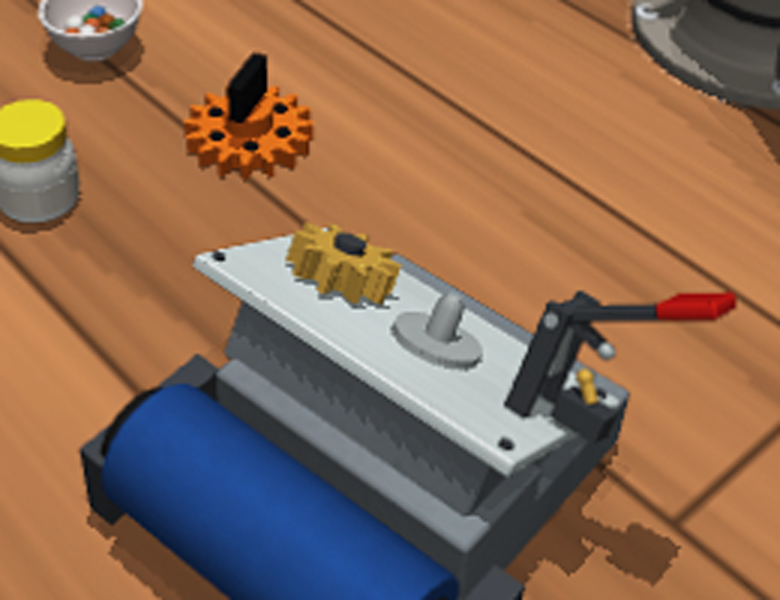

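```bash
cat > coarse.py <<'E'
import pickle
from h import *
def fitplane(P,it=5,th=3):
    for _ in range(it):
        m=P.mean(0); n=np.linalg.svd(P-m,full_matrices=False)[2][2]; n*=np.sign(n[2])
        r=(P-m)@n; k=abs(r)<max(th,1.0*r.std()); P=P[k]
    return m,n,len(P)
if __name__=="__main__":
    d=pickle.load(open("d0.pkl","rb"))
    c=d["top"]
    m=mask(c,(80,0,150),(130,40,255)); m[:, :185]=0;m[:,330:]=0;m[:180]=0;m[290:]=0
    n,l,s,ct=cv2.connectedComponentsWithStats(m); k=1+s[1:,4].argmax(); m=(l==k).astype(np.uint8)
    uv=uvs(cv2.erode(m,np.ones((3,3)))); P=pts(c,uv)
    p0,nn,N=fitplane(P,10); print("deck",p0.round(1),nn.round(4),"tilt",np.degrees(np.arccos(nn[2])),"yaw",np.degrees(np.arctan2(-nn[1],-nn[0])),N)
    box=cv2.minAreaRect(onplane(c,uvs(m),p0,nn)[:,:2].astype(np.float32)); 
    cnt=uvs(m); hull=cv2.convexHull(cnt.astype(np.int32)).reshape(-1,2)
    Q=onplane(c,hull,p0,nn)
    # in-plane rect
    ex=np.array([1,0,0])-nn*nn[0]; ex/=np.linalg.norm(ex); ey=np.cross(nn,ex)
    q=np.c_[(Q-p0)@ex,(Q-p0)@ey].astype(np.float32); b=cv2.minAreaRect(q); print("rect",b, (p0+b[0][0]*ex+b[0][1]*ey).round(1))
    bp=cv2.boxPoints(b); 
    for a in bp: print((p0+a[0]*ex+a[1]*ey).round(1))
    e=bp[1]-bp[0]; e2=bp[2]-bp[1]; e=e if np.linalg.norm(e)>np.linalg.norm(e2) else e2
    E=e[0]*ex+e[1]*ey; E*=np.sign(E[1]); E/=np.linalg.norm(E); print("ydir",E.round(4),"yaw",np.degrees(np.arctan2(-E[0],E[1])))
    # gear
    g=mask(c,(8,180,60),(22,255,255)); g[:240]=0;g[330:]=0;g[:,:340]=0;g[:,430:]=0
    uv=uvs(g);P=pts(c,uv); k=(P[:,2]>10)&(P[:,2]<22); 
    (cc,r)=cv2.minEnclosingCircle(P[k][:,:2].astype(np.float32)); print("gear",cc,r,np.median(P[k][:,2]),k.sum())
    bl=mask(c,(0,0,0),(180,255,70)); bl[:265]=0;bl[305:]=0;bl[:,:365]=0;bl[:,410:]=0
    uv=uvs(bl);P=pts(c,uv);k=P[:,2]>60;P=P[k]; print("grip",P.mean(0).round(1),np.median(P[:,2]),k.sum()); v=np.linalg.svd(P[:,:2]-P[:,:2].mean(0))[2][0]; print(np.degrees(np.arctan2(v[1],v[0])))
E
python3 coarse.py
```

```text
deck [568.7 118.9  99.2] [-0.4653 -0.0675  0.8826] tilt 28.044787520909747 yaw 8.255548978221116 1909
rect ((-17.101966857910156, -6.92724609375), (164.50108337402344, 231.1524200439453), 9.389843940734863) [553.5 112.6  90.7]
[465.  216.4  52. ]
[498.4 -12.3  52.1]
[642.    8.7 129.5]
[608.7 237.4 129.4]
ydir [-1.444e-01  9.895e-01 -4.000e-04] yaw 8.30338073145526
gear (453.2187194824219, -182.69432067871094) 52.23660659790039 14.90993708827159 816
grip [ 453.2 -181.8   68.1] 68.570729595785 119
-154.2847214262899
```

```bash
cat >> h.py <<'E'
def Rt(rpy): return R.from_euler('xyz',rpy)
def cmd(s,pos,Rg,q=False):
    """rel slide(frac) and turn(frac) from state pose to goal TCP pos, R"""
    R0=Rt(s["ee_rot"]); sl=R0.inv().apply(np.asarray(pos)-s["position"])/200
    tv=(R0.inv()*Rg).as_rotvec()/(np.pi/2)
    return sl.round(4),tv.round(4)
def axes(x,yhint):
    x=np.asarray(x,float);x/=np.linalg.norm(x); y=np.asarray(yhint,float); y=y-x*(x@y); y/=np.linalg.norm(y)
    return R.from_matrix(np.c_[x,y,np.cross(x,y)])
E
python3 - <<'E'
from rig import monitor
from h import *
s=monitor.get_state(); print(Rt(s["ee_rot"]).as_matrix().round(3))
a=np.radians(25.7)
for sg in (1,-1):
    Rg=axes([0,0,-1],sg*np.array([-np.sin(a),np.cos(a),0])); print(cmd(s,[453,-182,200],Rg))
E
```

```text
[[-0.     0.29   0.957]
 [-0.001  0.957 -0.29 ]
 [-1.    -0.001  0.   ]]
(array([ 0.1579, -3.5878,  2.4314]), array([-4.726e-01, -2.000e-04,  8.000e-04]))
(array([ 0.1579, -3.5878,  2.4314]), array([1.5274e+00, 1.1000e-03, 3.0000e-04]))
```

Call:
move_arm --slide '[[-0.1, -0.1, 0.1], [-0.2, -0.3, 0.3], [-0.25, -0.55, 0.5], [-0.25, -0.8, 0.75], [-0.25, -1, 0.92], [-0.25, -1, 0.92]]' --turn '[[0, 0, 0], [0, 0, 0], [0, 0, 0], [0, 0, 0], [0, 0, 0], [0, 0, 0]]'

```text
t: 0.9
position: [316.5, 396.4, 281.4]
ee_rot: [-0.887, 1.569, -1.189]
contact_force: [-0.0, 0.8, 0.0]
grip_width: 1.002
```

Run:
```python
from rig import monitor
from h import *
s=monitor.get_state(); print(s["t"],s["joints"].round(3))
Rg=axes([0,0,-1],[-np.sin(np.radians(8.3)),np.cos(np.radians(8.3)),0]); print(cmd(s,[470,85,280],Rg))
```

```text
0.9 [-1.116  0.15   0.107  1.894 -0.016  1.1    0.266]
(array([ 0.0098, -1.2582,  1.196 ]), array([-0.2846,  0.0004,  0.0009]))
```

Call:
move_arm --slide '[[0, -0.2, 0.2], [0, -0.4, 0.4], [0, -0.6, 0.6], [0, -0.8, 0.8], [0, -1, 0.95], [0, -1, 0.95]]' --turn '[[-0.05, 0, 0], [-0.1, 0, 0], [-0.15, 0, 0], [-0.2, 0, 0], [-0.28, 0, 0], [-0.28, 0, 0]]'

```text
t: 1.65
position: [438.8, 151.9, 281.4]
ee_rot: [-1.241, 1.57, -1.1]
contact_force: [-0.6, 1.5, -0.8]
grip_width: 1.001
```

Run:
```python
from rig import monitor
from h import *
s=monitor.get_state(); print(s["t"],s["joints"].round(3),s["position"])
Rg=axes([0,0,-1],[-np.sin(np.radians(8.3)),np.cos(np.radians(8.3)),0]); print(cmd(s,[470,85,280],Rg))
```

```text
1.65 [-0.758  0.065  0.307  1.993 -0.022  1.087  1.27 ] [438.75225248 151.87166581 281.35209331]
(array([ 0.007 , -0.353 ,  0.1078]), array([-0.0026,  0.0001,  0.0004]))
```

Call:
move_arm --slide '[[0, -0.12, 0.04], [0, -0.25, 0.08], [0, -0.35, 0.1], [0, -0.35, 0.1], [0, -0.35, 0.1]]' --turn '[[0, 0, 0], [0, 0, 0], [0, 0, 0], [0, 0, 0], [0, 0, 0]]'

```text
t: 2.28
position: [467.2, 90.5, 281.1]
ee_rot: [2.303, 1.57, 2.451]
contact_force: [0.6, 1.1, 0.0]
grip_width: 0.998
```

Run:
```python
from rig import monitor,eyes
from h import *
import pickle
c=eyes.capture("wrist"); pickle.dump(c,open("w1.pkl","wb")); cv2.imwrite("pics/w1.png",c["pixels"])
print(monitor.get_state()["position"],np.round(c["T"],3))
```

```text
[467.16840103  90.4162193  281.17795639] [[-1.48000e-01  9.51000e-01  2.71000e-01  3.98061e+02]
 [ 9.89000e-01  1.42000e-01  4.20000e-02  7.96450e+01]
 [ 2.00000e-03  2.75000e-01 -9.62000e-01  4.23775e+02]
 [ 0.00000e+00  0.00000e+00  0.00000e+00  1.00000e+00]]
```

View pics/w1.png

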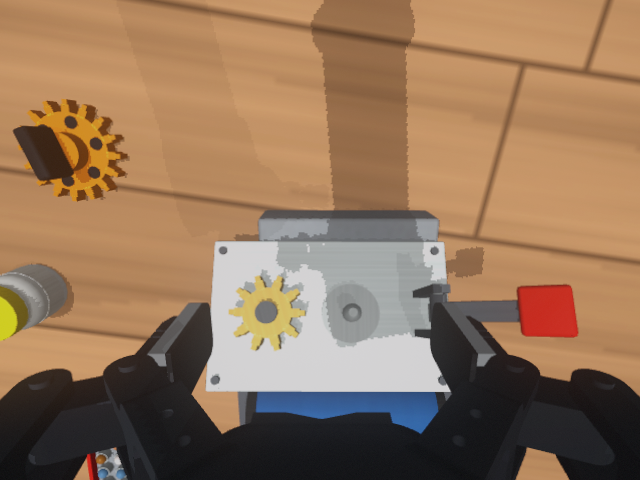

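```bash
cat > m1.py <<'E'
import pickle,sys
from h import *
from coarse import fitplane
c=pickle.load(open("w1.pkl","rb"))
m=mask(c,(0,0,120),(180,40,255)); m[:235]=0;m[395:]=0;m[:,:200]=0;m[:,450:]=0
n,l,s,ct=cv2.connectedComponentsWithStats(m); k=1+s[1:,4].argmax(); m=(l==k).astype(np.uint8)
uv=uvs(cv2.erode(m,np.ones((3,3)))); P=pts(c,uv)
p0,nn,N=fitplane(P,12,1.5); print("deck",p0.round(1),nn.round(4),"tilt",np.degrees(np.arccos(nn[2])),"yaw",np.degrees(np.arctan2(-nn[1],-nn[0])),N)
# deck edges: top edge row ~241, fit line
e=[]
for u in range(240,425,3):
    col=m[235:260,u]; r=np.nonzero(col)[0]
    if len(r): e.append((u,235+r[0]))
e=np.array(e); Q=onplane(c,e,p0,nn); vx,vy,x0,y0=cv2.fitLine(Q[:,:2].astype(np.float32),cv2.DIST_HUBER,0,.01,.01).ravel()
print("front edge yaw",np.degrees(np.arctan2(-vx,vy))%180)
pickle.dump((p0,nn),open("deck.pkl","wb"))
# brass
b=mask(c,(18,90,60),(32,255,255)); b[:260]=0;b[365:]=0;b[:,:215]=0;b[:,320:]=0
cv2.imwrite("pics/b1.png",b)
P=pts(c,uvs(b)); h=(P-p0)@nn; print("brass heights",np.percentile(h,[5,25,50,75,95]).round(1), b.sum()/255)
top=onplane(c,uvs(b),p0+nn*np.median(h[h>20]),nn)
cc,r=cv2.minEnclosingCircle(uvs(b).astype(np.float32)); print("drive circ px",cc,r)
# dark spot
E
python3 m1.py
python3 - <<'E'
import cv2
i=cv2.imread("pics/w1.png")[235:395,200:450]; cv2.imwrite("pics/w1z.png",cv2.resize(i,None,fx=3,fy=3,interpolation=cv2.INTER_CUBIC))
E
```

```text
deck [562.7 111.   96.1] [-0.4631 -0.0693  0.8836] tilt 27.921306073563876 yaw 8.5134810551696 24581
front edge yaw 5.969406
brass heights [22.4 23.4 24.  24.5 25.3] 2621.0
drive circ px (266.0, 312.5) 38.74606704711914
```

View pics/w1z.png

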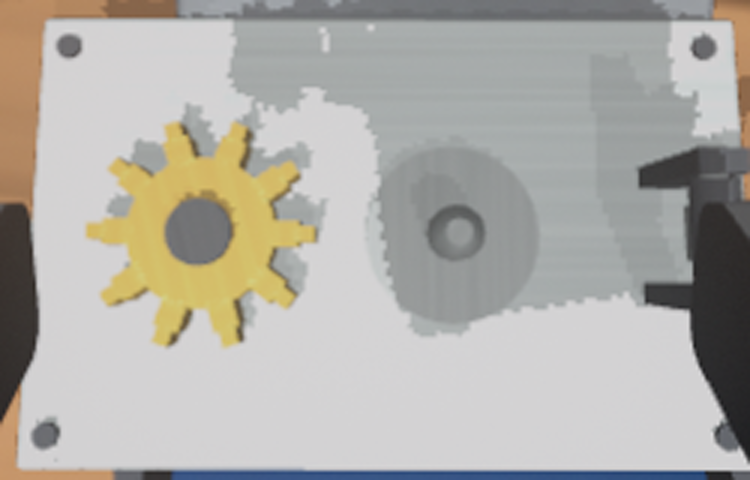

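```bash
cat > m2.py <<'E'
import pickle,sys
from h import *
c=pickle.load(open("w1.pkl","rb")); p0,nn=pickle.load(open("deck.pkl","rb"))
g=cv2.cvtColor(c["pixels"],cv2.COLOR_BGR2GRAY)
H=[]
for (u,v) in [(223,250),(434,250.5),(215,379.5)]:
    u0,v0=int(u)-7,int(v)-7; w=g[v0:v0+15,u0:u0+15].astype(float); k=np.clip(135-w,0,None); 
    yy,xx=np.mgrid[:15,:15]; H.append((u0+(k*xx).sum()/k.sum(),v0+(k*yy).sum()/k.sum()))
print(np.round(H,2)); Q=onplane(c,H,p0,nn); d=Q[1]-Q[0]; print(Q.round(1),np.linalg.norm(d),"yaw",np.degrees(np.arctan2(-d[0],d[1])))
d=Q[2]-Q[0]; print(np.linalg.norm(d),"yaw",np.degrees(np.arctan2(d[1],d[0])))
b=mask(c,(18,90,60),(32,255,255)); b[:260]=0;b[365:]=0;b[:,:215]=0;b[:,320:]=0
b=cv2.morphologyEx(b,cv2.MORPH_CLOSE,np.ones((3,3)))
pt=p0+nn*24
def frame(yaw):
    ey=np.array([-np.sin(yaw),np.cos(yaw),0]); ey-=nn*(nn@ey); ey/=np.linalg.norm(ey); return np.cross(ey,nn),ey
yaw=np.radians(float(sys.argv[1]) if len(sys.argv)>1 else 8.4)
ex,ey=frame(yaw)
cn=max(cv2.findContours(b,cv2.RETR_EXTERNAL,cv2.CHAIN_APPROX_NONE)[0],key=cv2.contourArea).reshape(-1,2)
T=onplane(c,cn,pt,nn); q=np.c_[(T-pt)@ex,(T-pt)@ey]
cc,r=cv2.minEnclosingCircle(q.astype(np.float32)); print("circle",r)
cc=np.array(cc)
# refine: area centroid
A=onplane(c,uvs(cv2.drawContours(np.zeros_like(b),[cn.reshape(-1,1,2)],-1,255,-1)),pt,nn); a=np.c_[(A-pt)@ex,(A-pt)@ey]
print("centre circ",cc,"area",a.mean(0))
for ctr in (cc,a.mean(0)):
    v=a-ctr; rr=np.hypot(*v.T); th=np.arctan2(v[:,1],v[:,0]); k=(rr>26)&(rr<34)
    ph=np.angle(np.exp(10j*th[k]).sum())/10; print("drive angle deg mod36",np.degrees(ph),"gear",np.degrees(-ph*.625))
D=pt+ctr[0]*ex+ctr[1]*ey
seat=D-18*nn+78.5*ey; print("drive",D.round(1),"seat",seat.round(1),"seat foot z expected",95+6*np.cos(np.radians(28)))
# axle tip direct
tip=onplane(c,[(200+458/3,235+232/3)],seat+28*nn,nn)[0]; print("axle tip->seat",(tip-28*nn).round(1))
# base via straight edge
E
python3 m2.py
```

```text
[[222.85 250.18]
 [433.72 250.64]
 [215.26 379.3 ]]
[[521.5  -2.1  65.7]
 [490.3 209.7  66. ]
 [629.8  13.9 123.7]] 214.00837546587852 yaw 8.373098516893663
123.930840893675 yaw 8.402445119613603
circle 34.73032760620117
centre circ [ -2.64345956 -56.17373276] area [ -2.23046468 -55.74407202]
drive angle deg mod36 17.178994585855996 gear -10.736871616159998
drive angle deg mod36 17.171262997966977 gear -10.73203937372936
drive [557.8  53.9 116.2] seat [554.6 132.8 100.4] seat foot z expected 100.29768555715356
axle tip->seat [554.8 132.  100.4]
```

Run:
```python
from rig import monitor
from h import *
s=monitor.get_state()
a=np.radians(25.7)
Rg=axes([0,0,-1],np.array([-np.sin(a),np.cos(a),0])); print(cmd(s,[453,-182,200],Rg))
```

```text
(array([ 0.4054, -1.3369, -0.271 ]), array([-1.912e-01, -1.000e-04, -3.000e-04]))
```

Call:
move_arm --slide '[[0, -0.15, -0.03], [0, -0.4, -0.08], [0, -0.65, -0.13], [0, -0.85, -0.2], [0, -1, -0.27]]' --turn '[[-0.03, 0, 0], [-0.08, 0, 0], [-0.12, 0, 0], [-0.17, 0, 0], [-0.19, 0, 0]]'

```text
t: 2.95
position: [443.1, -117.7, 281.4]
ee_rot: [-0.05, 1.57, 0.397]
contact_force: [1.2, -0.4, -0.0]
grip_width: 1.0
```

Run:
```python
from rig import monitor
from h import *
s=monitor.get_state()
a=np.radians(25.7)
Rg=axes([0,0,-1],np.array([-np.sin(a),np.cos(a),0])); print(s["joints"],cmd(s,[453,-182,200],Rg))
```

```text
[-0.40146417  0.04738712  0.55308574  2.01645321 -0.02838988  1.08462601
  2.18138189] (array([ 0.4069, -0.3113, -0.0943]), array([-0.0015,  0.0003,  0.    ]))
```

Call:
move_arm --slide '[[0.1, -0.12, -0.04], [0.25, -0.25, -0.09], [0.4, -0.31, -0.09], [0.4, -0.31, -0.09], [0.4, -0.31, -0.09]]' --turn '[[0, 0, 0], [0, 0, 0], [0, 0, 0], [0, 0, 0], [0, 0, 0]]'

```text
t: 3.58
position: [454.3, -179.9, 202.0]
ee_rot: [-0.043, 1.57, 0.403]
contact_force: [-0.5, -1.1, 0.2]
grip_width: 1.0
```

Run:
```python
from rig import monitor,eyes
from h import *
import pickle
c=eyes.capture("wrist"); pickle.dump(c,open("w2.pkl","wb")); cv2.imwrite("pics/w2.png",c["pixels"])
print(monitor.get_state()["position"],monitor.get_state()["joints"].round(3))
```

```text
[ 454.51094319 -179.94017034  202.32404135] [-0.271  0.223  0.606  2.053 -0.162  0.909  2.44 ]
```

View pics/w2.png

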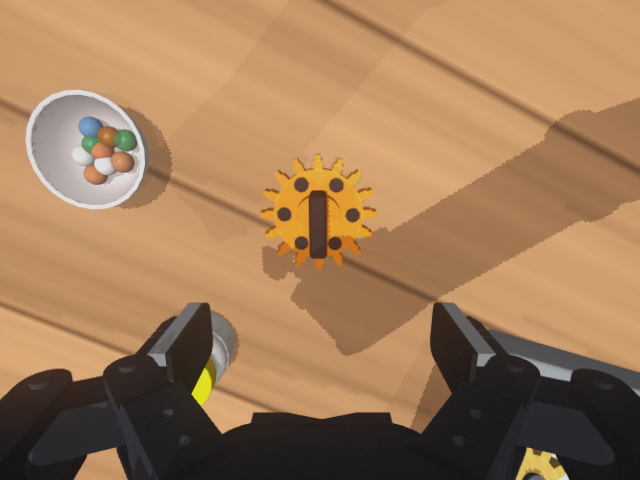

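```bash
cat > m3.py <<'E'
import pickle
from h import *
def gear(c,box):
    u0,u1,v0,v1=box
    def cut(m): k=np.zeros_like(m); k[v0:v1,u0:u1]=m[v0:v1,u0:u1]; return k
    o=cut(mask(c,(10,150,120),(26,255,255))); cn=max(cv2.findContours(o,cv2.RETR_EXTERNAL,cv2.CHAIN_APPROX_NONE)[0],key=cv2.contourArea).reshape(-1,2)
    P=onplane(c,cn,[0,0,16],np.array([0,0,1.])); cc,r=cv2.minEnclosingCircle(P[:,:2].astype(np.float32)); print("gear",np.round(cc,1),r, "zmap top",np.median(pts(c,uvs(o))[:,2]))
    v=P[:,:2]-cc; th=np.arctan2(v[:,1],v[:,0]); rr=np.hypot(*v.T); k=rr>49
    print("tooth phase",np.degrees(np.angle(np.exp(16j*th[k]).sum())/16))
    b=cut(mask(c,(0,0,0),(180,255,75))); uv=uvs(b); Z=pts(c,uv)[:,2]; k=Z>58; 
    P=onplane(c,uv[k],[0,0,np.percentile(Z[k],60)],np.array([0,0,1.])); b=cv2.minAreaRect(P[:,:2].astype(np.float32)); print("bar z",np.percentile(Z[k],60),b); v=np.linalg.svd(P[:,:2]-P[:,:2].mean(0))[2][0]; print(P.mean(0),np.degrees(np.arctan2(v[1],v[0]))%180)
if __name__=="__main__":
    gear(pickle.load(open("w2.pkl","rb")),(240,400,140,285))
    t=pickle.load(open("d0.pkl","rb"))["top"]; gear(t,(350,425,245,325))
    y=mask(t,(25,150,100),(35,255,255)); print("jar",np.median(pts(t,uvs(y)),0))
    from rig import monitor
    s=monitor.get_state(); print(s["position"],Rt(s["ee_rot"]).as_matrix().round(3), "z ang",np.degrees(np.arctan2(*Rt(s["ee_rot"]).as_matrix()[[1,0],2])))
E
python3 m3.py
```

```text
gear [ 452.8 -183.4] 53.38520812988281 zmap top 15.99373739006333
tooth phase 3.5822013461041013
bar z 69.91339511814641 ((467.802734375, -176.51918029785156), (13.02519416809082, 11.730164527893066), 25.74976921081543)
[ 469.40189463 -174.90984653   69.91339512] 139.92368648014678
gear [ 452.7 -182.4] 126.36443328857422 zmap top -0.5652396860807585
tooth phase 0.02965839460931723
bar z 68.92313353517052 ((452.9416809082031, -182.097412109375), (46.166988372802734, 13.961801528930664), 24.90093994140625)
[ 453.01092367 -181.89639105   68.92313354] 25.531703748591696
jar [ 625.44173925 -231.86745814   73.71191381]
[ 454.51094319 -179.94017034  202.32404135] [[ 0.002 -0.431  0.902]
 [ 0.     0.902  0.431]
 [-1.    -0.     0.002]] z ang 25.55370780763222
```

Call:
move_arm --slide '[[0.15, -0.01, -0.014], [0.35, -0.01, -0.014], [0.55, -0.01, -0.014], [0.7, -0.01, -0.014], [0.7, -0.01, -0.014], [0.7, -0.01, -0.014]]' --turn '[[0, 0, 0], [0, 0, 0], [0, 0, 0], [0, 0, 0], [0, 0, 0], [0, 0, 0]]'

```text
t: 4.38
position: [453.3, -183.9, 62.8]
ee_rot: [-0.502, 1.568, -0.057]
contact_force: [0.2, -0.4, 0.0]
grip_width: 0.998
```

Run:
```python
from rig import monitor
from h import *
s=monitor.get_state()
a=np.radians(25.7)
Rg=axes([0,0,-1],np.array([-np.sin(a),np.cos(a),0])); print(s["t"],s["position"],cmd(s,[452.8,-182.8,38],Rg))
```

```text
4.375 [ 453.26973953 -183.85148829   62.84848597] (array([ 1.242e-01,  5.900e-03, -1.000e-04]), array([-0.0023,  0.0014,  0.0008]))
```

Call:
move_arm --slide '[[0.06, 0.005, 0], [0.124, 0.005, 0], [0.124, 0.005, 0]]' --turn '[[0, 0, 0], [0, 0, 0], [0, 0, 0]]'

```text
t: 4.75
position: [450.8, -182.7, 35.6]
ee_rot: [2.416, 1.569, 2.861]
contact_force: [0.0, 1.5, 0.9]
grip_width: 1.001
```

Call:
move_arm --slide '[[0, 0, 0], [0, 0, 0], [0, 0, 0], [0, 0, 0], [0, 0, 0], [0, 0, 0], [0, 0, 0], [0, 0, 0]]' --turn '[[0, 0, 0], [0, 0, 0], [0, 0, 0], [0, 0, 0], [0, 0, 0], [0, 0, 0], [0, 0, 0], [0, 0, 0]]' --fingers 1 --newtons 50

```text
t: 5.75
position: [451.9, -183.2, 36.8]
ee_rot: [-0.667, 1.57, -0.223]
contact_force: [-0.4, 0.2, 4.7]
grip_width: 0.156
```

Call:
move_arm --slide '[[-0.05, 0, 0], [-0.2, 0, 0], [-0.45, 0, 0], [-0.7, 0, 0], [-0.95, 0, 0], [-0.95, 0, 0], [-0.95, 0, 0]]' --turn '[[0, 0, 0], [0, 0, 0], [0, 0, 0], [0, 0, 0], [0, 0, 0], [0, 0, 0], [0, 0, 0]]'

```text
t: 6.62
position: [450.5, -182.3, 225.6]
ee_rot: [2.213, 1.569, 2.658]
contact_force: [0.3, -0.5, -3.4]
grip_width: 0.155
```

Run:
```python
from rig import monitor,eyes
from h import *
import pickle
c=eyes.capture("wrist"); pickle.dump(c,open("w3.pkl","wb")); cv2.imwrite("pics/w3.png",c["pixels"])
s=monitor.get_state(); print(s)
pickle.dump(s,open("s3.pkl","wb"))
```

```text
{'t': 6.675, 'joints': array([-0.31226044,  0.18966648,  0.65238166,  2.03406938, -0.13946713,
        0.96394396,  2.42719843]), 'dq': array([ 0.00729675,  0.01532041, -0.00370097,  0.00263029,  0.00239281,
       -0.00059574, -0.0011034 ]), 'joint_efforts': array([-4.04827518e-02, -3.30618238e+01,  4.03979927e+00, -2.75626606e+01,
        2.06186139e-02, -2.88232189e-02, -2.67159565e-03]), 'position': array([ 450.15357591, -182.30823307,  225.03361902]), 'ee_rot': array([2.44673657, 1.56758157, 2.89147172]), 'contact_force': array([ 0.02432984, -0.07557769, -4.57336014]), 'torque': array([-0.01740327,  0.00432654,  0.06865951]), 'grip_width': 0.15787446814746092}
```

View pics/w3.png

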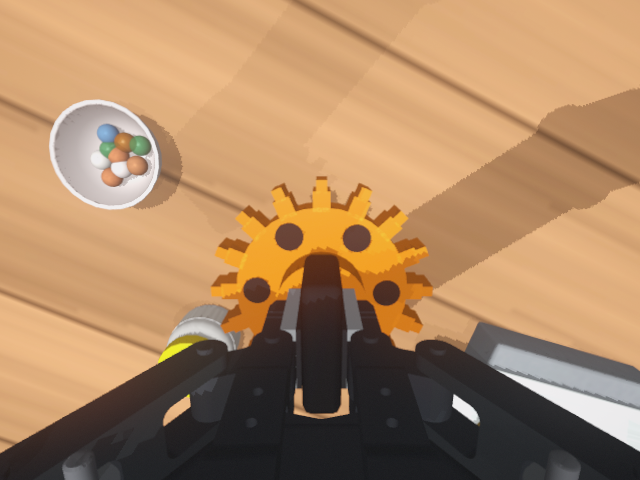

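```bash
cat > m4.py <<'E'
import pickle
from h import *
from coarse import fitplane
def inhand(c,s,box=(190,450,160,335)):
    o=mask(c,(10,150,120),(26,255,255)); k=np.zeros_like(o); u0,u1,v0,v1=box; k[v0:v1,u0:u1]=o[v0:v1,u0:u1]
    n,l,st,_=cv2.connectedComponentsWithStats(k); k=(l==1+st[1:,4].argmax()).astype(np.uint8)
    R0=Rt(s["ee_rot"]); P=R0.inv().apply(pts(c,uvs(k))-s["position"])
    # plane of top face in tool frame
    m=np.median(P[:,0]); Q=P[abs(P[:,0]-m)<3]; p0,nn,N=fitplane(Q,8,.7); nn=-nn*np.sign(nn[0]); print("top face p",p0.round(1),"normal",nn.round(4),N,"deg",np.degrees(np.arccos(-nn[0])))
    nw=R0.apply(nn); pw=R0.apply(p0)+s["position"]
    cn=max(cv2.findContours(k,cv2.RETR_EXTERNAL,cv2.CHAIN_APPROX_NONE)[0],key=cv2.contourArea).reshape(-1,2)
    W=R0.inv().apply(onplane(c,cn,pw,nw)-s["position"])[:,1:]
    # tips: outer hull pts, circle R=53 lsq
    from scipy.optimize import least_squares
    h=cv2.convexHull(W.astype(np.float32)).reshape(-1,2); h=h[h[:,1]<np.median(W[:,1])+10]
    f=least_squares(lambda p:np.hypot(h[:,0]-p[0],h[:,1]-p[1])-53,[0,0],loss='soft_l1')
    print("centre tool y,z",f.x.round(2),"rms",np.sqrt((f.fun**2).mean()),len(h))
    v=W-f.x; th=np.arctan2(v[:,0],v[:,1]); rr=np.hypot(*v.T); kk=(rr>49)
    print("tooth phase about (z->y)",np.degrees(np.angle(np.exp(16j*th[kk]).sum())/16))
    xo=p0[0]+16  # underside plane x at centre
    return f.x
if __name__=="__main__": inhand(pickle.load(open("w3.pkl","rb")),pickle.load(open("s3.pkl","rb")))
E
python3 m4.py
```

```text
top face p [ 20.4  -0.5 -15.7] normal [-1.0e+00 -1.6e-03 -1.0e-04] 9752 deg 0.09234161232980667
centre tool y,z [-0.39  0.14] rms 0.5336214467605356 38
tooth phase about (z->y) -0.04612197846473911
```

```bash
cat >> h.py <<'E'
SEAT=np.array([554.7,132.4,100.4]); _t=np.radians(28);_w=np.radians(8.4)
EX=np.array([np.cos(_t)*np.cos(_w),np.cos(_t)*np.sin(_w),np.sin(_t)]); EY=np.array([-np.sin(_w),np.cos(_w),0]); N=np.cross(EX,EY)
G=np.array([36.6,-0.2,0.3])
def goal(h,phi=11.77,dx=0,dy=0,g=G):
    p=np.radians(phi); z=np.cos(p)*EX+np.sin(p)*EY; x=-N; y=np.cross(z,x); M=np.c_[x,y,z]
    return SEAT+N*h+EX*dx+EY*dy-M@g, R.from_matrix(M)
def where(s,g=G):
    """gear in seat frame"""
    R0=Rt(s["ee_rot"]); o=s["position"]+R0.apply(g)-SEAT; z=R0.as_matrix()[:,2]; x=R0.as_matrix()[:,0]
    return np.array([o@EX,o@EY,o@N]).round(2),"phi",np.degrees(np.arctan2(z@EY,z@EX)).round(2),"tilt",np.degrees(np.arccos(-x@N)).round(2)
E
cat > st.py <<'E'
import sys
from rig import monitor
from h import *
s=monitor.get_state(); print(s["t"],s["position"].round(1),s["joints"].round(2),"F",s["contact_force"].round(1),"w",s["grip_width"]); print(where(s))
a=[float(v) for v in sys.argv[1:]]
print(cmd(s,*goal(*a)))
E
python3 st.py 100
```

```text
6.675 [ 450.2 -182.3  225. ] [-0.31  0.19  0.65  2.03 -0.14  0.96  2.43] F [ 0.  -0.1 -4.6] w 0.15787446814746092
(array([ -90.37, -296.12,  147.76]), 'phi', np.float64(19.21), 'tilt', np.float64(28.17))
(array([0.0215, 1.2908, 0.8412]), array([ 0.0576, -0.303 , -0.0788]))
```

Call:
move_arm --slide '[[-0.05, 0.15, 0.1], [-0.05, 0.4, 0.25], [-0.05, 0.65, 0.4], [-0.05, 0.85, 0.55], [0, 1, 0.65], [0, 1, 0.65]]' --turn '[[0, -0.03, 0], [0.02, -0.1, -0.02], [0.03, -0.18, -0.04], [0.05, -0.25, -0.06], [0.058, -0.3, -0.08], [0.058, -0.3, -0.08]]'

```text
t: 7.42
position: [479.5, 55.3, 222.9]
ee_rot: [-0.218, 1.09, 0.139]
contact_force: [-0.1, -0.7, -3.3]
grip_width: 0.157
```

```bash
python3 st.py 80
```

```text
7.425 [479.5  55.3 222.9] [-0.59 -0.07  0.29  2.37  0.25  0.38  1.41] F [-0.1 -0.7 -3.3] w 0.15705934532446325
(array([-18.1 , -65.59, 111.82]), 'phi', np.float64(12.09), 'tilt', np.float64(0.49))
(array([0.1572, 0.3017, 0.157 ]), array([ 0.0036, -0.0054,  0.0012]))
```

Call:
move_arm --slide '[[0.04, 0.1, 0.05], [0.1, 0.2, 0.1], [0.16, 0.3, 0.155], [0.16, 0.3, 0.155], [0.16, 0.3, 0.155]]' --turn '[[0, 0, 0], [0.003, -0.005, 0], [0.003, -0.005, 0], [0.003, -0.005, 0], [0.003, -0.005, 0]]'

```text
t: 8.05
position: [503.5, 120.6, 205.2]
ee_rot: [-0.21, 1.079, 0.136]
contact_force: [0.3, 0.2, -2.9]
grip_width: 0.152
```

```bash
python3 st.py 40
python3 - <<'E'
from rig import monitor,eyes
from h import *
import pickle
d={n:eyes.capture(n) for n in("wrist","top","scene")}; s=monitor.get_state(); pickle.dump((d,s),open("a1.pkl","wb"))
for n,b in (("wrist",None),("top",(130,310,160,440)),("scene",(190,390,230,490))):
    i=d[n]["pixels"]; 
    if b: i=cv2.resize(i[b[0]:b[1],b[2]:b[3]],None,fx=2.8,fy=2.8,interpolation=cv2.INTER_CUBIC)
    cv2.imwrite(f"pics/a1{n}.png",i)
E
```

```text
8.05 [503.5 120.6 205.2] [-0.64  0.04  0.19  2.32  0.42  0.34  1.1 ] F [ 0.3  0.2 -2.9] w 0.15151293609592603
(array([ 3.47, -4.56, 80.54]), 'phi', np.float64(11.49), 'tilt', np.float64(0.35))
(array([ 0.2025,  0.0259, -0.0125]), array([-0.0031,  0.0014,  0.0036]))
```

View pics/a1wrist.png

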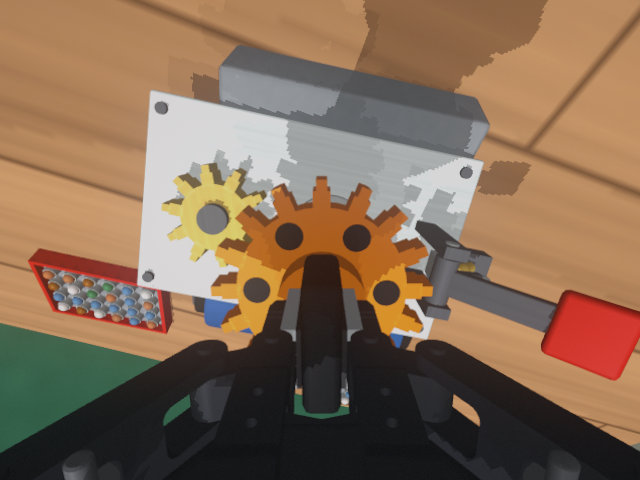

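View pics/a1scene.png

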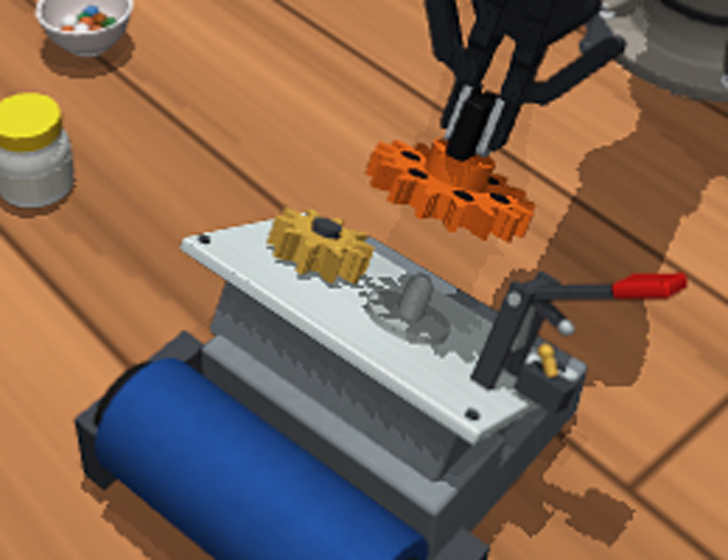

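```bash
cat > m5.py <<'E'
import pickle
from h import *
from m4 import inhand
from coarse import fitplane
d,s=pickle.load(open("a1.pkl","rb")); c=d["wrist"]
inhand(c,s)
m=mask(c,(0,0,120),(180,40,255)); k=np.zeros_like(m); k[95:300,140:260]=m[95:300,140:260]; k[95:180,260:470]=m[95:180,260:470]
p0,nn,Nn=fitplane(pts(c,uvs(cv2.erode(k,np.ones((3,3))))),12,1.5); print("deck n",nn.round(4),"exp",N.round(4),"height err",((SEAT-6*N)-p0)@nn)
b=mask(c,(18,60,50),(34,255,255)); z=np.zeros_like(b); z[155:270,150:268]=b[155:270,150:268]
P=pts(c,uvs(z)); h=(P-p0)@nn; k=(h>18)&(h<30); uv=uvs(z)[k]; cv2.imwrite("pics/z.png",z)
pt=p0+24*nn; A=onplane(c,uv,pt,nn); a=np.c_[(A-pt)@EX,(A-pt)@EY]
# hub: dark grey disc
g=cv2.cvtColor(c["pixels"],cv2.COLOR_BGR2GRAY); hb=mask(c,(0,0,60),(180,60,140)); q=np.zeros_like(hb); q[198:238,192:232]=hb[198:238,192:232]
n_,l,st,ct=cv2.connectedComponentsWithStats(q); i=1+st[1:,4].argmax(); print("hub px",ct[i],st[i])
Hc=onplane(c,[ct[i]],p0+30*nn,nn)[0]; print("hub top -> seat", (Hc-24*nn+78.5*EY).round(1))
cc,r=cv2.minEnclosingCircle(a.astype(np.float32)); D=pt+cc[0]*EX+cc[1]*EY; print("circ",r,"-> seat",(D-18*nn+78.5*EY).round(1),"SEAT",SEAT)
for ctr in (np.array(cc),np.array([(Hc-pt)@EX,(Hc-pt)@EY])):
    v=a-ctr; rr=np.hypot(*v.T); th=np.arctan2(v[:,1],v[:,0]); k=(rr>26)&(rr<34)
    ph=np.angle(np.exp(10j*th[k]).sum())/10; print("drive",np.degrees(ph),"gear",np.degrees(-ph*.625)%22.5)
E
python3 m5.py
```

```text
top face p [ 21.4  -0.7 -16.7] normal [-1.     -0.0025  0.0044] 9645 deg 0.2903833385294626
centre tool y,z [-0.56 -0.35] rms 0.23504070702578522 38
tooth phase about (z->y) -0.43527993403060306
deck n [-0.4642 -0.0696  0.883 ] exp [-0.4644 -0.0686  0.8829] height err 0.13557273256722216
hub px [212.03310345 218.56827586] [197 204  31  30 725]
hub top -> seat [553.9 132.4  99.7]
circ 35.949581146240234 -> seat [554.  132.8  99.9] SEAT [554.7 132.4 100.4]
drive 16.889398473127244 gear 11.944125954295473
drive 16.897283987839877 gear 11.939197507600076
```

```bash
sed -i 's/^SEAT=np.array(.*\]); _t/SEAT=np.array([554.3,132.5,100.2]); _t/; s/^G=.*/G=np.array([36.9,-0.4,0.1])/' h.py; python3 st.py 36
```

```text
8.2 [503.9 121.  206.2] [-0.64  0.04  0.19  2.32  0.42  0.34  1.1 ] F [-0.1 -0.5 -3.7] w 0.15840100336598614
(array([ 4.69, -4.52, 80.88]), 'phi', np.float64(11.46), 'tilt', np.float64(0.39))
(array([ 0.2242,  0.027 , -0.0187]), array([-0.0035,  0.003 ,  0.0031]))
```

Call:
move_arm --slide '[[0.06, 0.02, -0.01], [0.13, 0.027, -0.019], [0.2, 0.027, -0.019], [0.225, 0.027, -0.019], [0.225, 0.027, -0.019]]' --turn '[[0, 0, 0], [-0.003, 0.003, 0.003], [-0.003, 0.003, 0.003], [-0.003, 0.003, 0.003], [-0.003, 0.003, 0.003]]'

```text
t: 8.82
position: [520.5, 128.9, 164.0]
ee_rot: [-0.206, 1.082, 0.147]
contact_force: [-0.8, -0.2, -4.3]
grip_width: 0.157
```

```bash
python3 st.py 22;python3 - <<'E'
from rig import monitor,eyes
from h import *
d=[monitor.get_state() for _ in range(2)]
c=eyes.capture("scene");cv2.imwrite("pics/a2.png",cv2.resize(c["pixels"][190:390,260:490],None,fx=3,fy=3,interpolation=cv2.INTER_CUBIC))
E
python3 st.py 22
```

```text
8.825 [520.5 128.9 164. ] [-0.64  0.15  0.21  2.32  0.48  0.22  1.04] F [-0.8 -0.2 -4.3] w 0.15708477551525427
(array([ 0.2 ,  1.  , 35.38]), 'phi', np.float64(11.81), 'tilt', np.float64(0.02))
(array([ 0.0669, -0.0047, -0.002 ]), array([ 0.0004,  0.0001, -0.0002]))
8.875 [520.6 129.  164.4] [-0.64  0.15  0.21  2.32  0.48  0.22  1.04] F [-0.7 -0.5 -3.2] w 0.1579143309308962
(array([ 0.42,  1.11, 35.69]), 'phi', np.float64(11.8), 'tilt', np.float64(0.05))
(array([ 0.0684, -0.0049, -0.0031]), array([ 0.0003,  0.0004, -0.0003]))
```

View pics/a2.png

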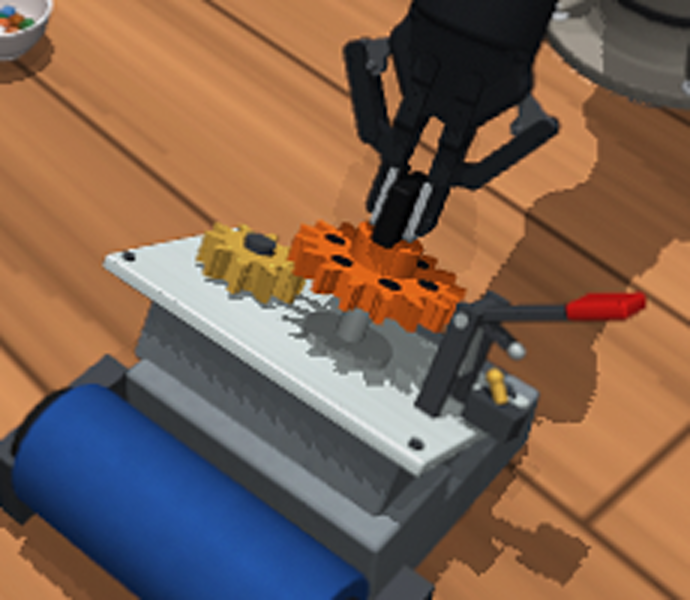

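Call:
move_arm --slide '[[0.02, -0.005, -0.003], [0.045, -0.005, -0.003], [0.045, -0.005, -0.003]]' --turn '[[0, 0, 0], [0, 0, 0], [0, 0, 0]]'

```text
t: 9.25
position: [524.5, 128.6, 156.1]
ee_rot: [-0.205, 1.082, 0.148]
contact_force: [0.5, 0.5, -4.3]
grip_width: 0.159
```

```bash
python3 st.py 19
```

```text
9.25 [524.5 128.6 156.1] [-0.63  0.18  0.21  2.32  0.5   0.2   1.02] F [ 0.5  0.5 -4.3] w 0.15930353321729707
(array([-0.09,  0.14, 26.58]), 'phi', np.float64(11.81), 'tilt', np.float64(0.05))
(array([ 0.0379, -0.0007,  0.0004]), array([ 0.0005,  0.0004, -0.0004]))
```

Call:
move_arm --slide '[[0.02, 0, 0], [0.035, 0, 0], [0.035, 0, 0]]' --turn '[[0, 0, 0], [0, 0, 0], [0, 0, 0]]'

```text
t: 9.62
position: [527.8, 129.1, 150.0]
ee_rot: [-0.205, 1.082, 0.148]
contact_force: [0.3, 0.1, -2.8]
grip_width: 0.153
```

```bash
python3 -c "
from rig import monitor
print(monitor.get_state()['joints'])"; python3 st.py 14
```

```text
[-0.61691419  0.19315682  0.20133914  2.32210843  0.52965897  0.18266161
  0.99497176]
9.625 [527.8 129.1 150. ] [-0.62  0.19  0.2   2.32  0.53  0.18  0.99] F [ 0.3  0.1 -2.8] w 0.15342670472884
(array([-0.05,  0.14, 19.59]), 'phi', np.float64(11.81), 'tilt', np.float64(0.06))
(array([ 0.028 , -0.0007,  0.0002]), array([ 0.0004,  0.0004, -0.0004]))
```

Call:
move_arm --slide '[[0.01, 0, 0.002], [0.02, 0, 0.005], [0.025, 0, 0.005], [0.025, 0, 0.005]]' --turn '[[0, 0.008, 0], [0, 0.017, 0], [0, 0.017, 0], [0, 0.017, 0]]'

```text
t: 10.12
position: [531.1, 129.7, 146.3]
ee_rot: [-0.215, 1.107, 0.136]
contact_force: [0.1, 0.0, -3.3]
grip_width: 0.152
```

```bash
python3 -c "
from rig import monitor
s=monitor.get_state();print(s['joints'],s['torque'])"; python3 st.py 10
```

```text
[-0.56585319  0.20932549  0.14906333  2.29640665  0.47385211  0.21524536
  1.05269906] [-0.10926546  0.87712019  0.0188087 ]
10.125 [531.1 129.7 146.3] [-0.57  0.21  0.15  2.3   0.47  0.22  1.05] F [ 0.1  0.  -3.3] w 0.15247851972795276
(array([ 0.22,  0.07, 14.75]), 'phi', np.float64(11.79), 'tilt', np.float64(1.46))
(array([ 0.0239,  0.    , -0.0052]), array([ 0.0002, -0.0163, -0.0004]))
```

Call:
move_arm --slide '[[0.012, 0, 0], [0.024, 0, 0], [0.035, 0, 0], [0.035, 0, 0]]' --turn '[[0, 0, 0], [0, 0, 0], [0, 0, 0], [0, 0, 0]]'

```text
t: 10.62
position: [534.0, 130.2, 139.8]
ee_rot: [-0.215, 1.108, 0.136]
contact_force: [-0.5, 0.2, -3.7]
grip_width: 0.16
```

```bash
python3 -c "
from rig import monitor
s=monitor.get_state();print(s['joints'],s['torque'])"; python3 st.py 0
```

```text
[-0.56574001  0.22700235  0.1521469   2.29510827  0.49115155  0.19940173
  1.03555258] [-0.13280756  0.86686756 -0.02161912]
10.625 [534.  130.2 139.8] [-0.57  0.23  0.15  2.3   0.49  0.2   1.04] F [-0.5  0.2 -3.7] w 0.16014320338162014
(array([-0.24,  0.13,  7.65]), 'phi', np.float64(11.81), 'tilt', np.float64(1.49))
(array([ 0.0383, -0.0008, -0.0028]), array([ 0.0004, -0.0166, -0.0004]))
```

Call:
move_arm --slide '[[0.008, 0, 0], [0.016, 0, 0], [0.024, 0, 0], [0.03, 0, 0], [0.03, 0, 0]]' --turn '[[0, 0, 0], [0, 0, 0], [0, 0, 0], [0, 0, 0], [0, 0, 0]]'

```text
t: 11.25
position: [536.7, 130.5, 134.6]
ee_rot: [-0.215, 1.107, 0.136]
contact_force: [0.1, 0.1, -3.5]
grip_width: 0.152
```

```bash
python3 -c "
from rig import monitor
s=monitor.get_state();print(s['joints'],s['torque'])"; python3 st.py 0
```

```text
[-0.55819552  0.24161075  0.14672474  2.29314578  0.516325    0.18720084
  1.01072553] [-0.12288049  0.91285008  0.03395834]
11.25 [536.7 130.5 134.6] [-0.56  0.24  0.15  2.29  0.52  0.19  1.01] F [ 0.1  0.1 -3.5] w 0.15244166559168032
(array([-0.26,  0.07,  1.75]), 'phi', np.float64(11.8), 'tilt', np.float64(1.48))
(array([ 0.0088, -0.0005, -0.0033]), array([ 0.0004, -0.0164, -0.0004]))
```

Call:
move_arm --slide '[[0.004, 0, 0], [0.008, 0, 0], [0.01, 0, 0], [0.01, 0, 0]]' --turn '[[0, 0, 0], [0, 0, 0], [0, 0, 0], [0, 0, 0]]'

```text
t: 11.75
position: [537.4, 130.7, 133.3]
ee_rot: [-0.215, 1.107, 0.137]
contact_force: [-7.2, -0.9, 4.9]
grip_width: 0.156
```

```bash
python3 -c "
from rig import monitor,eyes
import cv2
s=monitor.get_state();print(s['joints'],s['torque'])
c=eyes.capture('scene');cv2.imwrite('pics/a3.png',cv2.resize(c['pixels'][190:390,260:490],None,fx=3,fy=3,interpolation=cv2.INTER_CUBIC))"; python3 st.py 0
```

```text
[-0.55257817  0.24506038  0.14099245  2.2927136   0.52998249  0.18434078
  0.99730266] [-0.14378733  1.07678318  0.03208846]
11.8 [537.4 130.7 133.3] [-0.55  0.25  0.14  2.29  0.53  0.18  1.  ] F [-6.4 -1.7  5.2] w 0.16002058922046639
(array([-0.24,  0.12,  0.31]), 'phi', np.float64(11.8), 'tilt', np.float64(1.45))
(array([ 0.0016, -0.0007, -0.0036]), array([ 0.0003, -0.0161, -0.0005]))
```

View pics/a3.png

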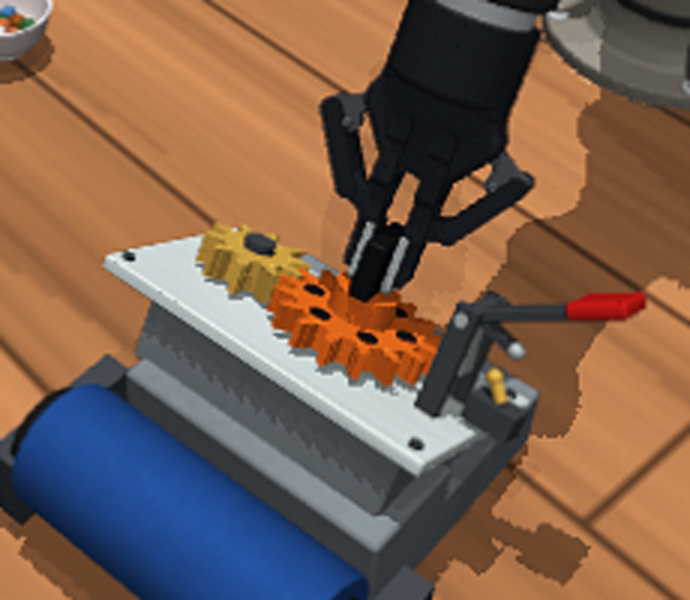

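Call:
move_arm --slide '[[0, 0, 0], [0, 0, 0], [0, 0, 0], [0, 0, 0]]' --turn '[[0, 0, 0], [0, 0, 0], [0, 0, 0], [0, 0, 0]]' --fingers 0.2

```text
t: 12.3
position: [537.8, 130.8, 133.0]
ee_rot: [-0.215, 1.107, 0.137]
contact_force: [0.1, -1.0, 0.0]
grip_width: 0.398
```

Call:
move_arm --slide '[[-0.05, 0, 0], [-0.15, 0, 0], [-0.28, 0, 0], [-0.4, 0, 0], [-0.4, 0, 0], [-0.4, 0, 0]]' --turn '[[0, 0, 0], [0, 0, 0], [0, 0, 0], [0, 0, 0], [0, 0, 0], [0, 0, 0]]'

```text
t: 13.05
position: [502.1, 125.7, 204.4]
ee_rot: [-0.215, 1.107, 0.136]
contact_force: [-0.5, -0.3, -0.4]
grip_width: 0.401
```

```bash
python3 st.py 80
python3 - <<'E'
from rig import monitor,eyes
from h import *
import pickle
d={n:eyes.capture(n) for n in("wrist","scene")}; s=monitor.get_state(); pickle.dump((d,s),open("a4.pkl","wb"))
cv2.imwrite("pics/a4w.png",d["wrist"]["pixels"]); cv2.imwrite('pics/a4s.png',cv2.resize(d["scene"]['pixels'][190:390,260:490],None,fx=3,fy=3,interpolation=cv2.INTER_CUBIC))
E
```

```text
13.05 [502.1 125.7 204.4] [-0.49  0.05  0.03  2.29  0.39  0.38  1.14] F [-0.5 -0.3 -0.4] w 0.4005244406674244
(array([ 1.69,  0.38, 79.77]), 'phi', np.float64(11.8), 'tilt', np.float64(1.46))
(array([-0.0009, -0.    , -0.0134]), array([ 0.0003, -0.0162, -0.0004]))
```

View pics/a4w.png

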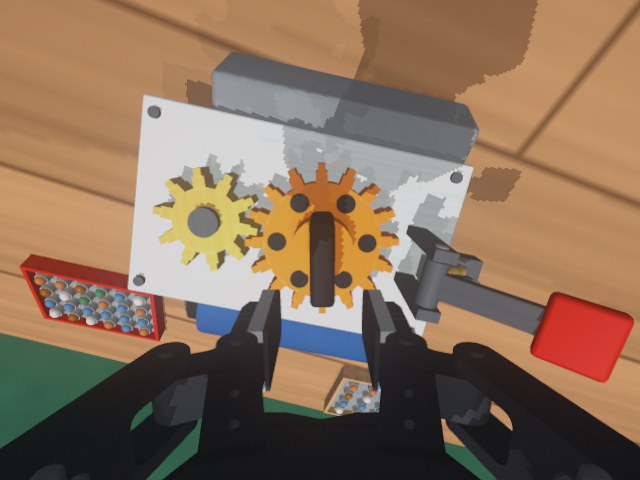

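View pics/a4s.png

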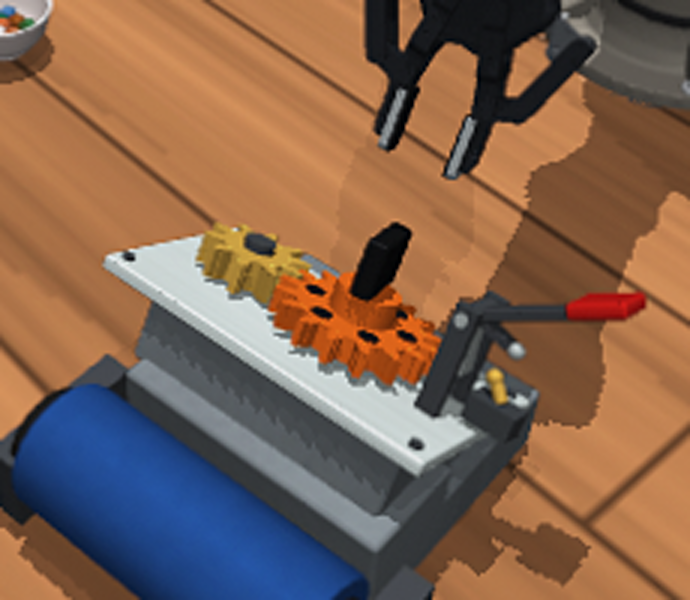

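Run:
```python
import pickle
from h import *
from coarse import fitplane
d,s=pickle.load(open("a4.pkl","rb")); c=d["wrist"]
o=mask(c,(10,150,120),(22,255,255)); k=np.zeros_like(o); k[160:315,245:400]=o[160:315,245:400]
P=pts(c,uvs(cv2.erode(k,np.ones((3,3))))); h=(P-SEAT)@N; P=P[abs(h-16)<6]; p0,nn,n=fitplane(P,10,1); print("gear top h",((p0-SEAT)@N).round(2),"ang",np.degrees(np.arccos(nn@N)),n)
cn=max(cv2.findContours(k,cv2.RETR_EXTERNAL,cv2.CHAIN_APPROX_NONE)[0],key=cv2.contourArea).reshape(-1,2)
W=onplane(c,cn,p0,nn)-SEAT; w=np.c_[W@EX,W@EY]; print(cv2.minEnclosingCircle(w.astype(np.float32)))
m=mask(c,(80,0,120),(180,40,255)); k=np.zeros_like(m); k[95:290,130:250]=m[95:290,130:250]; D=pts(c,uvs(cv2.erode(k,np.ones((5,5))))); p1,n1,n=fitplane(D,10,1); print("deck h",((p1-SEAT)@N).round(2),n, np.degrees(np.arccos(n1@N)))
r=mask(c,(0,150,120),(5,255,255)); r[:, :500]=0; P=pts(c,uvs(cv2.erode(r,np.ones((5,5))))); p2,n2,n=fitplane(P,10,1)
q=p2-SEAT; print("pad ctr",p2.round(1),"seat fr",(q@EX).round(1),(q@EY).round(1),(q@N).round(1),"slope",np.degrees(np.arctan2(-n2@EY,n2@N)),"n",n)
e=68+75*np.cos(np.radians(30));print("nominal",e, 54+75*.5)
for cc in ("top",):
    t=pickle.load(open("d0.pkl","rb"))[cc]; r=mask(t,(0,150,100),(5,255,255)); z=np.zeros_like(r); z[245:280,160:195]=r[245:280,160:195]; q=np.median(pts(t,uvs(z)),0)-SEAT; print((q@EX).round(1),(q@EY).round(1),(q@N).round(1))
```

```text
gear top h 15.85 ang 0.07937204495276313 5643
((-1.4128159284591675, 0.27240315079689026), 52.70686340332031)
deck h -8.18 386 25.412773388737207
pad ctr [488.7 253.  186.9] seat fr -1.1 128.8 98.8 slope 29.308168073607433 n 2639
nominal 132.9519052838329 91.5
2.4 130.3 97.0
```

```bash
cat > pad.py <<'E'
import sys
from rig import monitor
from h import *
y,h=float(sys.argv[1]),float(sys.argv[2])
s=monitor.get_state(); _,Rg=goal(0); Rg=Rg*R.from_rotvec([0,np.radians(8),0])
o=s["position"]-SEAT; print(s["t"],s["joints"].round(2),"F",s["contact_force"].round(1),"Fn",(s["contact_force"]@N).round(1),"tcp",(o@EX).round(1),(o@EY).round(1),(o@N).round(1))
print(cmd(s,SEAT+EY*y+N*h,Rg), "-N in tool",Rt(s["ee_rot"]).inv().apply(-N).round(3))
E
python3 pad.py 137 125
```

```text
13.15 [-0.49  0.06  0.03  2.29  0.39  0.38  1.14] F [ 0.4 -0.   0.7] Fn 0.5 tcp 1.9 0.9 116.1
(array([-0.0475,  0.6683,  0.1286]), array([ 0.0005,  0.0718, -0.0003])) -N in tool [ 1.    -0.001  0.027]
```

Call:
move_arm --slide '[[-0.08, 0.05, 0], [-0.08, 0.2, 0.03], [-0.08, 0.4, 0.06], [-0.06, 0.6, 0.1], [-0.05, 0.67, 0.13], [-0.05, 0.67, 0.13], [-0.05, 0.67, 0.13]]' --turn '[[0, 0, 0], [0, 0.02, 0], [0, 0.04, 0], [0, 0.06, 0], [0, 0.072, 0], [0, 0.072, 0], [0, 0.072, 0]]' --fingers 1

```text
t: 14.02
position: [476.4, 258.1, 211.3]
ee_rot: [-0.283, 1.218, 0.061]
contact_force: [0.1, 0.1, 0.5]
grip_width: 0.0
```

```bash
python3 pad.py 137 112;python3 - <<'E'
from rig import monitor,eyes
from h import *
cv2.imwrite("pics/a5w.png",eyes.capture("wrist")["pixels"])
E
```

```text
14.025 [-0.66  0.15 -0.09  2.13  0.4   0.63  0.86] F [0.1 0.1 0.5] Fn 0.4 tcp 0.3 135.6 125.7
(array([0.0676, 0.0073, 0.0094]), array([-0.0005, -0.0003,  0.0007])) -N in tool [0.99  0.001 0.14 ]
```

View pics/a5w.png

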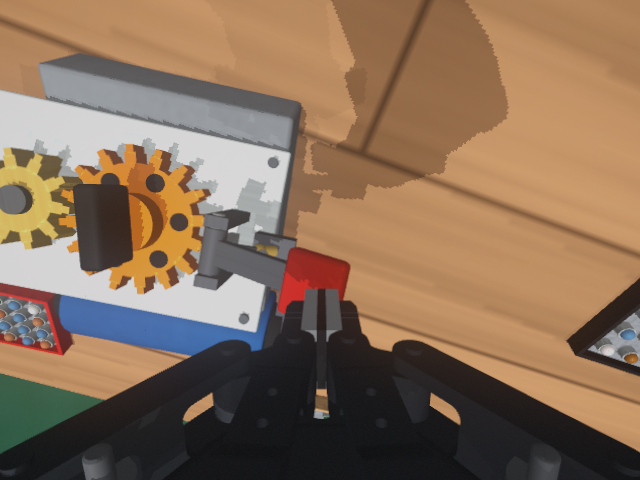

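Call:
move_arm --slide '[[0.04, 0.007, 0.006], [0.08, 0.007, 0.011], [0.11, 0.007, 0.016], [0.14, 0.007, 0.02], [0.17, 0.007, 0.024], [0.2, 0.007, 0.028], [0.2, 0.007, 0.028]]' --turn '[[0, 0, 0], [0, 0, 0], [0, 0, 0], [0, 0, 0], [0, 0, 0], [0, 0, 0], [0, 0, 0]]'

```text
t: 14.95
position: [494.7, 263.9, 175.7]
ee_rot: [-0.281, 1.218, 0.065]
contact_force: [-0.3, 0.1, 1.1]
grip_width: -0.004
```

```bash
python3 pad.py 137 48;python3 - <<'E'
from rig import monitor,eyes
from h import *
cv2.imwrite("pics/a6w.png",eyes.capture("wrist")["pixels"])
E
```

```text
14.95 [-0.66  0.23 -0.07  2.12  0.45  0.55  0.83] F [-0.3  0.1  1.1] Fn 1.1 tcp 0.3 138.7 85.3
(array([ 0.1852, -0.0082,  0.0226]), array([ 0.0004,  0.0001, -0.0001])) -N in tool [ 0.99  -0.     0.139]
```

View pics/a6w.png

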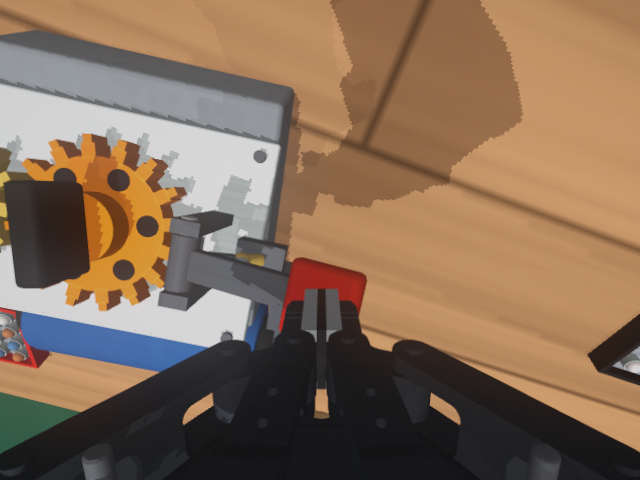

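Call:
move_arm --slide '[[0.03, 0, 0.004], [0.06, 0, 0.008], [0.09, 0, 0.013], [0.12, 0, 0.017], [0.15, 0, 0.021], [0.17, 0, 0.024], [0.185, 0, 0.026], [0.185, 0, 0.026]]' --turn '[[0, 0, 0], [0, 0, 0], [0, 0, 0], [0, 0, 0], [0, 0, 0], [0, 0, 0], [0, 0, 0], [0, 0, 0]]'

```text
t: 16.0
position: [512.0, 266.0, 142.7]
ee_rot: [-0.282, 1.218, 0.063]
contact_force: [0.3, -0.6, -0.4]
grip_width: -0.002
```

```bash
python3 pad.py 137 45;python3 - <<'E'
from rig import monitor,eyes
from h import *
cv2.imwrite("pics/a7w.png",eyes.capture("wrist")["pixels"])
cv2.imwrite('pics/a7s.png',cv2.resize(eyes.capture("scene")['pixels'][190:390,260:490],None,fx=3,fy=3,interpolation=cv2.INTER_CUBIC))
E
```

```text
16.0 [-0.67  0.3  -0.05  2.12  0.49  0.49  0.79] F [ 0.3 -0.6 -0.4] Fn -0.4 tcp 0.2 138.2 48.0
(array([ 0.0152, -0.0058, -0.0003]), array([ 0.0001, -0.0001,  0.0002])) -N in tool [0.99  0.    0.139]
```

View pics/a7w.png

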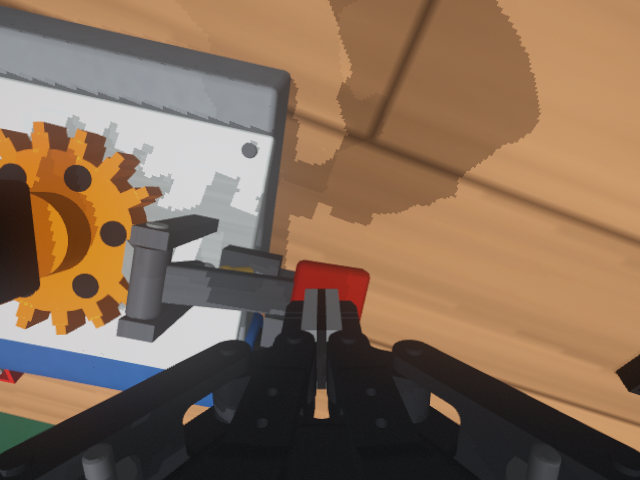

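View pics/a7s.png

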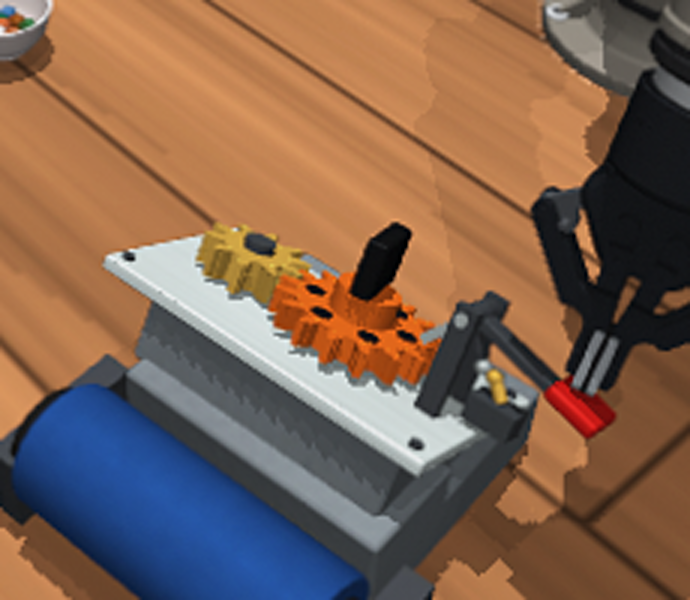

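Call:
move_arm --slide '[[-0.05, 0, -0.007], [-0.15, 0, -0.02], [-0.3, 0, -0.04], [-0.45, 0, -0.06], [-0.6, 0, -0.08], [-0.6, 0, -0.08]]' --turn '[[0, 0, 0], [0, 0, 0], [0, 0, 0], [0, 0, 0], [0, 0, 0], [0, 0, 0]]'

```text
t: 16.85
position: [456.5, 259.5, 253.3]
ee_rot: [-0.27, 1.213, 0.076]
contact_force: [-0.5, -0.0, -0.3]
grip_width: 0.001
```

```bash
python3 pad.py 137 45;python3 - <<'E'
from rig import monitor,eyes
from h import *
from coarse import fitplane
c=eyes.capture("wrist"); cv2.imwrite("pics/a8w.png",c["pixels"]); sc=eyes.capture("scene")
cv2.imwrite('pics/a8s.png',cv2.resize(sc['pixels'][190:390,260:490],None,fx=3,fy=3,interpolation=cv2.INTER_CUBIC))
for n,c,b in (("w",c,(200,500,150,400)),("s",sc,(420,490,280,360))):
    r=mask(c,(0,150,60),(5,255,255)); z=np.zeros_like(r); z[b[2]:b[3],b[0]:b[1]]=r[b[2]:b[3],b[0]:b[1]]
    P=pts(c,uvs(cv2.erode(z,np.ones((3,3))))); p2,n2,k=fitplane(P,10,1.5); q=p2-SEAT; print(n,"pad seat fr",(q@EX).round(1),(q@EY).round(1),(q@N).round(1),"slope out-up deg",np.degrees(np.arctan2(-n2@EY,n2@N)),k)
    o=mask(c,(10,150,100),(22,255,255)); P=pts(c,uvs(cv2.erode(o,np.ones((3,3))))); q=P-SEAT; h=q@N; P=P[(abs(h-16)<4)&(np.hypot(q@EX,q@EY)<60)]
    if len(P)>100: p0,nn,k=fitplane(P,10,1); print("gear top h",((p0-SEAT)@N).round(2),np.degrees(np.arccos(nn@N)).round(2),k)
E
```

```text
16.85 [-0.67  0.06 -0.12  2.11  0.36  0.72  0.89] F [-0.5 -0.  -0.3] Fn -0.0 tcp 2.8 139.9 171.9
(array([ 0.6312, -0.0132,  0.0681]), array([ 0.0003,  0.0036, -0.0017])) -N in tool [ 0.991 -0.003  0.134]
w pad seat fr -0.5 140.2 42.6 slope out-up deg -15.228800821007557 960
gear top h 15.74 0.05 3162
s pad seat fr 7.1 141.9 41.6 slope out-up deg -15.124862994062054 138
gear top h 15.76 0.36 317
```

View pics/a8w.png

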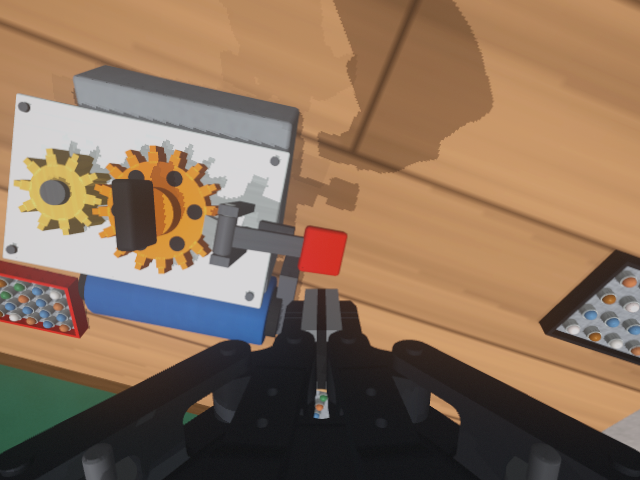

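View pics/a8s.png

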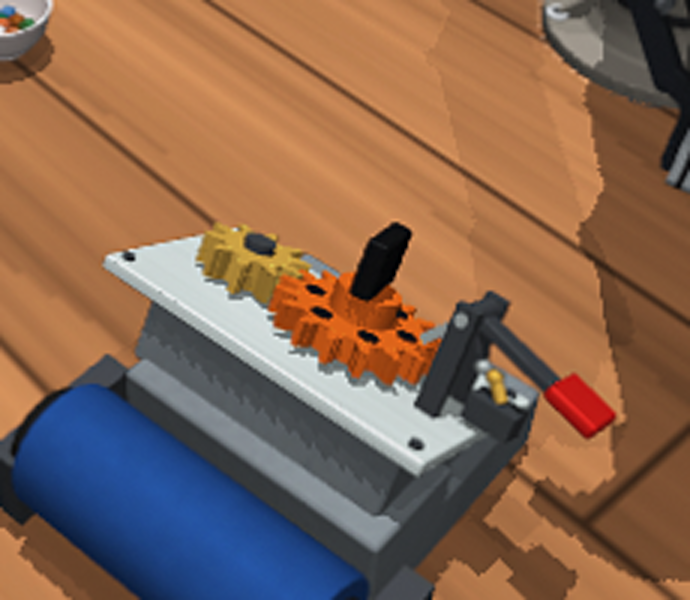

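The pad (red, about (325,250) in the wrist view) slopes 15° down with the gripper clear of it, so the keeper is latched. The hook lies over the gear's rim and the gear is home.

```bash
python3 -c "
from rig import ctrl
print(ctrl.sign_off())"
```

```text
the job is handed in; nothing more can be done
None
```

The gear is on the axle, fully home and in mesh, and the keeper is latched down with its hook over the rim. I handed the job in at about 17 s, with no verdict reported.

- **Gear:** I set it to the mesh angle measured from the drive gear's teeth. It dropped in without rocking and met the seat with about 9 N showing at the wrist. I let go, and with the keeper still up the camera put its upper face 15.85 mm above the seat (16 nominal), tilted under 0.1° and about 1.4 mm off centre.
- **Keeper:** I pressed the pad with the gripper shut, then backed off. The pad then stayed by itself at 15.1–15.2° down (15° nominal when latched) in both the wrist and scene views. A last look put the gear's upper face at about 15.75 mm, with no force on the tool.

**Where checks differed:**
- The two views disagreed by about 8 mm on the pad's position along its width, because the scene camera saw only a small patch of it. They agreed on slope and height.
- A late deck-plane fit (25° off) and one front-edge yaw reading (6°) came from bad masks, and I dropped both. The other deck measurements agreed to within about 1 mm and 0.2°.
- Joint 6 came close to its lower limit during insertion, 0.18 against 0.17. I lowered the gear tilted 1.5° to stay within range, and it settled flat once released.

The bowl and jar were never approached or touched, but I did not re-measure where they stand at the end.

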